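# Draw out the trimmings pan past its spring catch

## Robot

A 6-joint arm with a two-finger parallel gripper is mounted at the origin on the work surface. World frame = base frame: x ahead of the robot, y to its left, z up, the work surface at z = 0. Lengths are in m, angles in degrees, forces in N, time in s.
With the tool pointing down it reaches from about 0.4 to 0.825 m from the base axis. Payload 7 kg.
Tool frame: the origin (TCP) lies at the very end of the fingers, on their centre line; the grasp point (between the pads) lies 19 mm behind it; z points along the fingers, y is the direction in which the jaws open and shut (so a half turn about z gives the same grasp; the last joint's range is limited). The gripper opens to 88 mm and grips with 3 to 60 N. Pads are 19 mm wide; open, the fingers measure 130 mm over their backs; the gripper's body (78 mm by 193 mm) begins 47 mm behind the grasp point.
Start: joints at [-57.233, 20.546, 0.682, 0, -70.136, -16.507], TCP at [0.189, -0.648, 0.227] pointing down, gripper open.
Joint ranges: [-176.03, 176.03], [-82.01, 121.73], [-58.28, 71.71], [-173.87, 95.51], [-174.79, -0.11], [-173.66, 173.66]. Speed limits (degrees/s): [136.94, 136.94, 172.46, 180, 180, 180].

## Interface

Orientations are given as [roll, pitch, yaw] about the fixed x, y, z axes, in that order (R = Rz(yaw) Ry(pitch) Rx(roll)).
In Python, from plant import ctrl gives the robot as it stands.
- The arm moves only by the tool move_arm, never from a script. Its argument "increments" is a list of rows, each a list of 2 entries, a list of its own where there are three numbers: the shift along the world's x, y, z in mm, then the turn about the world's z in rad. A call has exactly 8 rows; each row shifts and turns the pose as measured when the row begins; what a row does not reach is not made up. A row lasts 1/10 s, in which the tool goes at most 50 mm and 8.59 degrees, less where a joint would pass 70% of its speed; a pose out of reach is approached as far as the arm can. A call with a gripper value outside its range is refused whole. "jaw" is the gripper command: -1 is shut, 1 is fully open, values between are in proportion, set as the call begins (left out, the last holds). The fingers move at their own pace and stop on an object; the grip force is fixed at half the most. Time passes only in rows, so rows that do not move let the fingers close, or fill a call up. It gives the time, the measured TCP pose, the force and the opening at its end, in the units of the state.
- ctrl.get_obs(): the state, without advancing time (a new reading comes with each control period).
- ctrl.snapshot(name): name is "scene" or "top" or "wrist"; returns a dict with "color" (384x512x3 uint8, red, green, blue), "fx", "fy", "cx", "cy" (pixels), "R" (3x3) and "t" (3): a world point X has camera coordinates R X + t. Camera axes: x right, y down, z forward; pixel columns grow to the right and rows downward; lengths in m; the calibration is good to about 2 mm. The wrist camera is an equidistant fisheye: a pixel r from the principal point sees the ray r / f radians off the axis. A picture is of the moment at which its call begins. There is no depth.
- ctrl.close_job(): hands the job in, once; it reports no verdict.
The state is a dict: "clock": time; "joint_pos": joint angles; "qvel": joint speeds; "tau": joint torques, N m; "tool_pos": TCP position; "orientation": TCP orientation; "force": force on the tool from outside, world axes, zero at the start; "moment": the same for the moment, N m; "opening": finger opening in m.
Only numpy, scipy, OpenCV 4.12 (cv2) and the standard library are available. Lean on these libraries where they do the work, as an engineer would, in place of code of your own. Each camera call takes 0.05 s, during which the arm holds its last target.

## Task

Draw the trimmings pan of the prep station gently out from under its board, all the way to its stop. A spring catch beside the pan locks it: press the catch's thumb plate down with one fingertip and hold it down while the other finger, hooked inside the pan's front wall, slides the pan past it; leave the catch sprung back up. Nothing is gripped: do not squeeze, lift or tip the pan, and leave everything else where it stands.

Things in the scene. Friction and masses are not known exactly. Their poses are not given: they have to be found in the camera images.
- station: Prep station, fixed: chopping board (280 x 420 x 30 mm, top at 130 mm) on a steel stand, pan on a pull-out frame below. Origin on the table under the middle of the inner face of the pan's front wall as it is at home. x points away under the board, y to the catch's side, z up. Board's front edge at x = +65 mm; nothing stands over pan or catch in front of it. The pan slides out along -x.
- pan: Empty steel pan hung loosely in the frame, 0.5 to 1.1 kg, 64 mm deep, walls 3 mm, inside 237 (x) x 134 mm (y); flange out to y = +-81 mm. Origin on its underside below the middle of the front wall's inner face; axes as the station. Flange top 92 mm, inner floor 31 mm above the table. The first 65 mm stand out before the board at home.
- pan_wall (a point): Point on the pan: middle of the inner face of its front wall at the flange's top, 92 mm above the table. Pulling this face towards -x slides pan and frame together (3 to 5 N). The side wall's inner face by the catch is 67 mm to +y of it.
- frame (a joint): How far the pan's frame is drawn out, m: 0 home, 0.12 out against its stop; stays where left. Frame and pan move as one, with 2 mm play.
- lug_top (a point): Top of the steel lug on the frame's +y side (8 mm in x, 13 mm in y, from 62 to 80 mm above the table), moves with the frame. With the catch up it strikes the catch's nose after 3 mm of travel; with the catch down it is clear past the nose after 23 mm.
- catch (a joint): How far the spring catch is pressed down, m: 0 up, 0.012 right down against its stop. The lug passes when it is down by more than 8 mm. 2 to 3 N start it, 5 to 6 N hold it at the bottom; let go, it springs up. A lug standing over the nose keeps it down until it has passed.
- catch_top (a point): Centre of the top of the catch's level steel thumb plate (70 mm in station x, 42 mm in y; a fingertip can slide along it), moving with it: 70 mm above the table when up, 58 mm down, i.e. 34 mm below the pan's flange and 27 mm above its floor. At x -5, y +118 mm of the station; the plate's inner edge is 30 mm outside the inner face of the pan's side wall.
- knife: Boning knife, 270 mm, lying on the board; bystander. Origin under its middle.
- twine: Spool of butcher's twine, 72 mm across, 78 mm high, standing on the board; bystander. Origin under its middle.
- jar: Glass jar with steel lid, 64 mm across, 85 mm high, on the table to the side of the catch; bystander. Origin under its middle.
- shaker: Aluminium salt shaker, 64 mm across, 90 mm high, on the table on the other side of the pan; bystander. Origin under its middle.
- bowl: Steel bowl, 150 mm across, 60 mm high, on the table; bystander. Origin under its middle.
- scraper: Bench scraper with white grip, 130 mm wide, lying on the table; bystander. Origin under it.
- oil: Green glass bottle, 60 mm across, 190 mm high, on the table; bystander. Origin under its middle.

How it is judged (in metres and radians):
On the way, in this order (a step that is already met when the one before it is completed fails the run):
1. the catch is held down while the pan is still home (value of joint catch above 0.008 m and value of joint frame below 0.008 m), for 0.1 s.
2. the pan is slid past the held-down catch by a finger on the pan (value of joint frame above 0.012 m and value of joint catch above 0.008 m and contact force between the fingers and pan above 0.5 N).
At the end, for the whole second after the job is handed in: The pan's frame is drawn out to within 10 mm of its 120 mm stop with the pan sitting level in it and at rest, and the catch is up again (within 2 mm) (value of joint frame above 0.11 m and value of joint catch below 0.002 m and x of pan in the frame of station below -0.105 m and height (world z) of pan between 0.024 and 0.033 m and angle between pan's own z axis and vertical below 0.05 rad and linear speed of pan below 0.02 m/s); the robot touches nothing.
It fails at once if the pan is lifted or tipped (height (world z) of pan above 0.04 m or angle between pan's own z axis and vertical above 0.12 rad).
It fails at once if the pan is squeezed or yanked (more than 50 N from the fingers) (contact force between the fingers and pan above 50 N).
It fails at once if a bystander is moved by more than 30 mm (distance of any of knife, twine, jar, shaker, bowl, scraper, oil from where it was at the start of the episode above 0.03 m).
It also fails if it takes over 32 s, if anything falls off the work surface, if the arm or the gripper's body presses on something with over 40 N, if the wrist force passes 120 N, or if a joint passes its speed limit or range.

## Working session

There is one attempt and no reset: what is moved stays moved. The work goes in short steps, Python scripts to look and compute and a tool call to move; the robot and the scene stay as the last step left them, time stands still between calls to the robot, and variables do not carry over. Pictures are saved under pics/ and viewed, and the job is handed in when it is done.

Besides the shell and the picture viewer there is one more tool, called as a command line: name --argument value ..., lists and objects as JSON in quotes. move_arm: Moves the arm, as the interface text tells. Its arguments: {"type":"object","properties":{"increments":{"type":"array","items":{"type":"array"}},"jaw":{"type":"number"}},"required":["increments"]}

```bash
ls; mkdir -p pics; python3 - <<'E'
from plant import ctrl
import cv2
o=ctrl.get_obs(); print(o)
for n in ["scene","top","wrist"]:
    s=ctrl.snapshot(n); cv2.imwrite(f"pics/{n}0.png",s["color"][:,:,::-1])
    print(n,s["fx"],s["fy"],s["cx"],s["cy"],s["R"],s["t"])
E
```

```text
pics
{'clock': 0.0, 'joint_pos': array([-5.72340700e+01,  2.05913907e+01,  6.34518128e-01, -2.07414616e-02,
       -7.01355216e+01, -1.65074306e+01]), 'qvel': array([-0.02873984,  0.03914621, -0.04369162, -0.02903622,  0.013696  ,
        0.01868689]), 'tau': array([-1.33384838e-04, -5.82720816e+01,  2.93060714e+01,  6.99717432e+00,
        6.96364456e-03, -1.15057460e-04]), 'tool_pos': array([ 0.18883102, -0.64754575,  0.22562689]), 'orientation': array([ 1.79905873e+02, -7.56081344e-03, -1.63748558e+02]), 'force': array([-0.30887184, -0.09474407, -0.06325358]), 'moment': array([-0.0248746 ,  0.03416999, -0.01147704]), 'opening': 0.08774183600759541}
scene 498.6022693576751 498.6022693576751 247.51847670282518 188.21328936301344 [[-0.83760048  0.5460453   0.01612333]
 [ 0.41673461  0.6577721  -0.62742978]
 [-0.35321056 -0.51881633 -0.77850621]] [ 0.469325   -0.13935832  1.83094777]
top 365.9147243072492 365.9147243072492 258.38585100000597 193.9598592930522 [[ 0.01937272 -0.99977745  0.00835153]
 [-0.99752063 -0.01989288 -0.06750455]
 [ 0.06765566 -0.00702308 -0.99768401]] [-0.04956619  0.53481316  1.07397973]
wrist 297.3186396354542 297.3186396354542 254.4548120311618 187.17901612030275 [[-0.280437    0.95987134  0.0014516 ]
 [ 0.91608125  0.26719106  0.29900515]
 [ 0.28661861  0.08518189 -0.95425039]] [ 0.67524342 -0.03587278  0.39073161]
```

View pics/scene0.png

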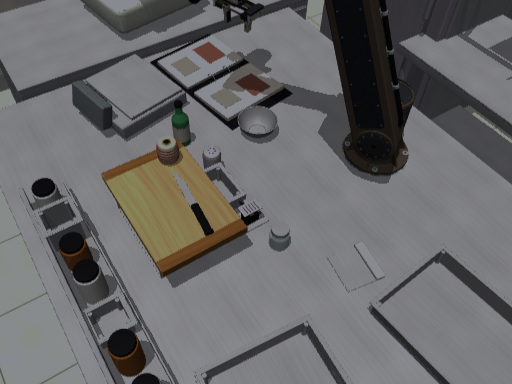

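View pics/top0.png

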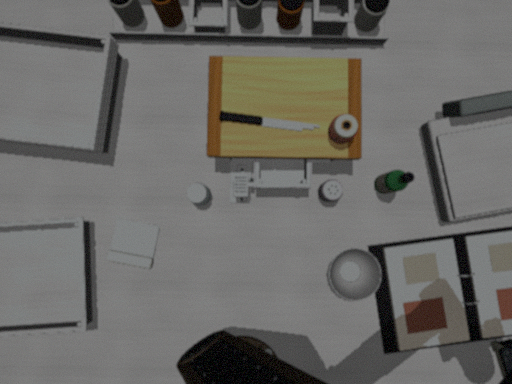

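View pics/wrist0.png

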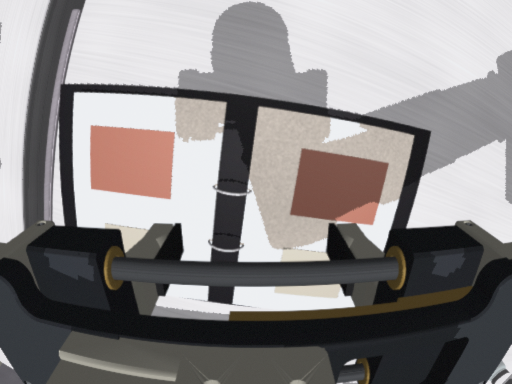

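The top view shows the board at about (285,107). The pan front is at about (280,175), the catch with its thumb plate at about (241,183), the jar at (199,194) and the shaker at (331,190). I'll enlarge both views.

```bash
python3 - <<'E'
import cv2
a=cv2.imread("pics/top0.png")[140:220,180:360]; cv2.imwrite("pics/topc.png",cv2.resize(a,None,fx=4.4,fy=4.4,interpolation=cv2.INTER_CUBIC))
a=cv2.imread("pics/scene0.png")[140:250,190:310]; cv2.imwrite("pics/scenec.png",cv2.resize(a,None,fx=5,fy=5,interpolation=cv2.INTER_CUBIC))
E
```

```text
(no output)
```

View pics/topc.png

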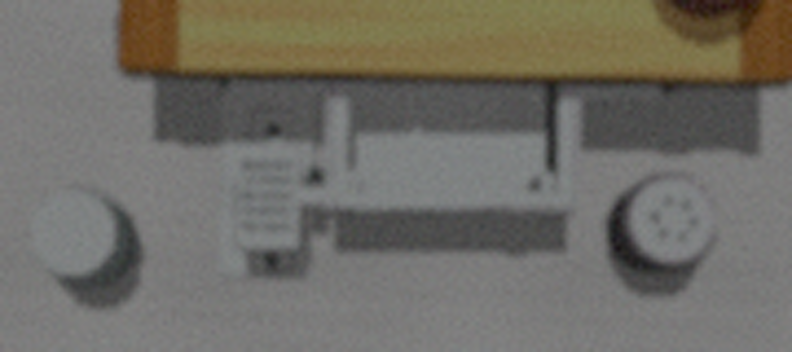

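View pics/scenec.png

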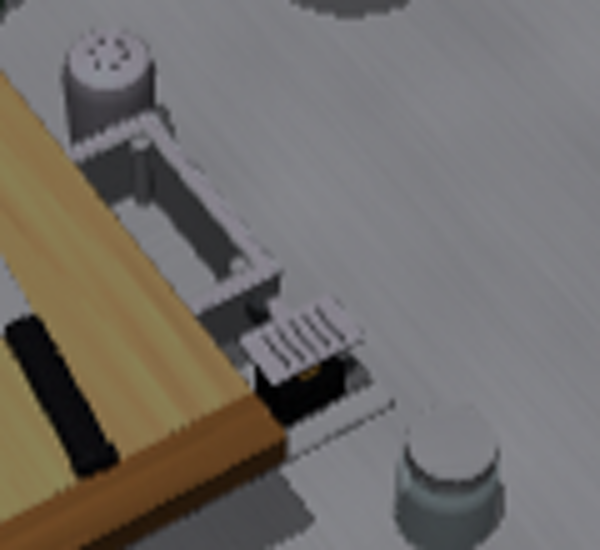

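```bash
cat > h.py <<'E'
import numpy as np, cv2, json
def pr(s,X,fish=False):
    R=np.array(s["R"]);t=np.array(s["t"]);c=R@np.asarray(X,float)+t
    if fish:
        r=np.hypot(c[0],c[1]);th=np.arctan2(r,c[2]);k=th/r
        return np.array([s["cx"]+s["fx"]*k*c[0],s["cy"]+s["fy"]*k*c[1]])
    return np.array([s["cx"]+s["fx"]*c[0]/c[2],s["cy"]+s["fy"]*c[1]/c[2]])
def ray(s,p,fish=False):
    R=np.array(s["R"]);t=np.array(s["t"])
    a=np.array([(p[0]-s["cx"])/s["fx"],(p[1]-s["cy"])/s["fy"]])
    if fish:
        th=np.linalg.norm(a); d=np.r_[a/th*np.sin(th),np.cos(th)] if th>0 else np.array([0,0,1.])
    else: d=np.r_[a,1]
    d=R.T@d; return -R.T@t,d/np.linalg.norm(d)
def atz(s,p,z,fish=False):
    o,d=ray(s,p,fish); return o+d*(z-o[2])/d[2]
def tri(obs):
    A=np.zeros((3,3));b=np.zeros(3)
    for s,p,f in obs:
        o,d=ray(s,p,f);P=np.eye(3)-np.outer(d,d);A+=P;b+=P@o
    X=np.linalg.solve(A,b); return X,[pr(s,X,f)-p for s,p,f in obs]
E
python3 - <<'E'
from h import *; from plant import ctrl
s=ctrl.snapshot("top"); w=ctrl.snapshot("wrist"); g=ctrl.snapshot("scene")
o=ctrl.get_obs()
print("cam",-w["R"].T@w["t"]-o["tool_pos"], w["R"][2])
f=lambda u,v:(180+(u+.5)/4.4-.5,140+(v+.5)/4.4-.5)
k=lambda u,v:(190+(u+.5)/5-.5,140+(v+.5)/5-.5)
for n,p,z in [("plTL",(243,145),.07),("plTR",(305,145),.07),("plBR",(300,250),.07),("plBL",(236,248),.07),("flR",(572,207),.092),("flL",(318,207),.092),("boardL",(122,73),.13),("jar",(75,233),.085),("shk",(670,218),.09)]:
    print(n,atz(s,f(*p),z).round(4))
print("boardR",atz(s,(361,158),.13))
for n,p in [("plate inner back",(240,335)),("pl inner front",(333,297)),("plo front",(368,342)),("plo back",(272,383))]: print(n,atz(g,k(*p),.07).round(4))
print("fl front L",atz(g,k(282,270),.092).round(4),"fl front R",atz(g,k(150,110),.092).round(4))
E
```

```text
cam [-0.07867748 -0.02406604  0.15663289] [ 0.28676111  0.0847691  -0.95424434]
plTL [0.592  0.0297 0.07  ]
plTR [ 0.5928 -0.0105  0.07  ]
plBR [ 0.5245 -0.0087  0.07  ]
plBL [0.525  0.0326 0.07  ]
flR [ 0.5539 -0.181   0.092 ]
flL [ 0.5507 -0.02    0.092 ]
boardL [0.6273 0.1012 0.13  ]
jar [0.5316 0.1342 0.085 ]
shk [ 0.5484 -0.2437  0.09  ]
boardR [ 0.63105343 -0.31372225  0.13      ]
plate inner back [ 0.5931 -0.009   0.07  ]
pl inner front [ 0.5268 -0.0028  0.07  ]
plo front [0.528  0.0388 0.07  ]
plo back [0.5963 0.033  0.07  ]
fl front L [ 0.552  -0.0242  0.092 ] fl front R [ 0.5524 -0.1851  0.092 ]
```

move_arm --increments '[[[22,37,4],-0.018],[[22,37,4],-0.018],[[22,37,4],-0.018],[[22,37,4],-0.018],[[22,37,4],-0.018],[[22,37,4],-0.018],[[22,37,4],-0.018],[[22,37,4],-0.018]]' --jaw 0.2

```text
clock: 1.1
tool_pos: [0.3658, -0.3442, 0.2561]
orientation: [179.8, -0.1, -172.8]
force: [1.2, 0.4, 0.5]
opening: 0.0529
```

move_arm --increments '[[[23,37,0],-0.016],[[23,37,0],-0.016],[[23,37,0],-0.016],[[23,37,0],-0.016],[[23,37,0],-0.016],[[23,37,0],-0.016],[[23,37,0],-0.016],[[23,37,0],-0.016]]' --jaw 0.1

```text
clock: 1.9
tool_pos: [0.555, -0.034, 0.26]
orientation: [179.8, 0.4, 179.6]
force: [0.7, -0.1, 0.5]
opening: 0.0484
```

```bash
cat > shot.py <<'E'
import sys,pickle; from h import *; from plant import ctrl
n=sys.argv[1]; s=ctrl.snapshot("wrist"); pickle.dump(s,open(n+".pkl","wb"))
im=s["color"][:,:,::-1]; cv2.imwrite(f"pics/{n}.png",cv2.resize(im,None,fx=1.5,fy=1.5,interpolation=cv2.INTER_CUBIC))
cv2.imwrite(f"pics/{n}_raw.png",im); o=ctrl.get_obs(); print(o["clock"],o["tool_pos"],o["orientation"],o["force"])
E
python3 shot.py w1
```

```text
1.95 [ 0.55837086 -0.02989953  0.25950068] [179.81466689   0.455773   179.68305956] [4.29364275 2.81526377 1.02840769]
```

View pics/w1.png

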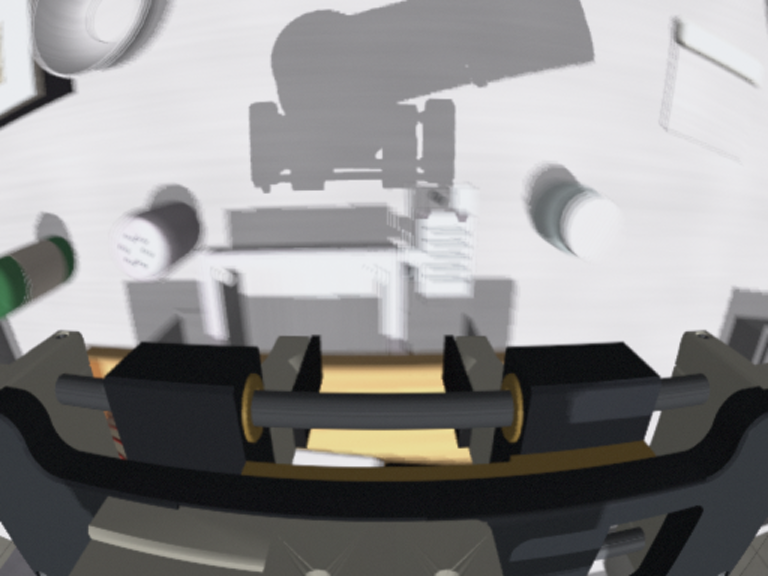

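The arm was still moving, so the picture is smeared. The plate is at about (446,255) and the front wall at about (300,258) in the enlarged picture. I'll let it settle and take two views.

move_arm --increments '[[[-6,5,-10],0.0],[[-6,5,-10],0.0],[[-6,5,-10],0.0],[[0,0,0],0],[[0,0,0],0],[[0,0,0],0],[[0,0,0],0],[[0,0,0],0]]'

```text
clock: 2.75
tool_pos: [0.5372, -0.0152, 0.2269]
orientation: [179.8, 0.4, 179.7]
force: [-0.4, 0.4, 0.3]
opening: 0.0481
```

```bash
python3 shot.py w2
```

```text
2.8 [ 0.537294   -0.01514356  0.22692809] [179.82073179   0.39267593 179.6782969 ] [-0.13139905  0.54474903  0.43161212]
```

move_arm --increments '[[[0,-30,0],0.0],[[0,-30,0],0.0],[[0,-20,0],0.0],[[0,0,0],0],[[0,0,0],0],[[0,0,0],0],[[0,0,0],0],[[0,0,0],0]]'

```text
clock: 3.6
tool_pos: [0.5386, -0.0964, 0.228]
orientation: [179.8, 0.5, 179.8]
force: [-0.3, 0.0, 0.0]
opening: 0.0481
```

```bash
python3 shot.py w3; python3 - <<'E'
import cv2
for n in ("w2","w3"):
    a=cv2.imread(f"pics/{n}_raw.png")[110:250,100:400]; cv2.imwrite(f"pics/{n}c.png",cv2.resize(a,(795,371),interpolation=cv2.INTER_CUBIC))
E
```

```text
3.65 [ 0.53857401 -0.09635134  0.22797633] [179.7930143    0.52881983 179.77082121] [ 0.47654837  0.09912216 -0.39811535]
```

View pics/w2c.png

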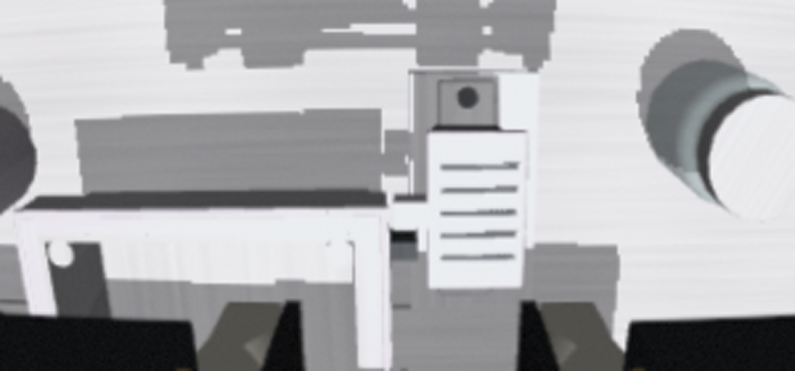

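View pics/w3c.png

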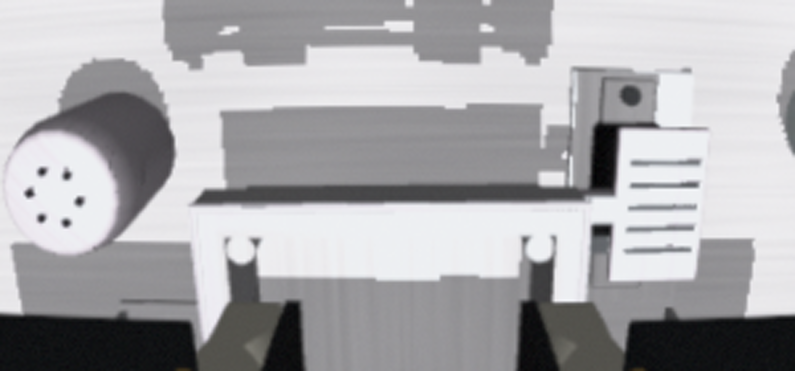

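Both views show the plate clearly: corners (428,130) to (522,289) in w2c, and (618,128) to (697,280) in w3c. They also show round bosses in the pan's inner front corners, at (240,248) and (540,247) in w3c, which the finger must avoid.

```bash
python3 - <<'E'
import pickle; from h import *
a=pickle.load(open("w2.pkl","rb"));b=pickle.load(open("w3.pkl","rb"))
f=lambda u,v:np.array((100+(u+.5)/2.65-.5,110+(v+.5)/2.65-.5))
for n,p,q in [("plateFI",(428,130),(619,128)),("plateFO",(526,130),(709,129)),("plateBI",(428,288),(609,280)),("plateBO",(522,290),(697,280)),("flFL",(386,207),(591,203)),("flFR",(18,211),(193,207)),("bossR",(62,252),(240,248)),("bossL",(340,248),(540,247)),("jar/shk inner cornL",(355,241),(560,237))]:
    X,e=tri([(a,f(*p),True),(b,f(*q),True)]); print(n,X.round(4),np.round(e[0],1), atz(a,f(*p),.092,True).round(4),atz(b,f(*q),.092,True).round(4))
E
```

```text
plateFI [ 0.524  -0.0085  0.065 ] [0.  0.3] [ 0.5178 -0.0091  0.092 ] [ 0.5185 -0.016   0.092 ]
plateFO [0.5233 0.0319 0.0676] [0.  0.2] [0.5178 0.0282 0.092 ] [0.5183 0.022  0.092 ]
plateBI [ 0.5931 -0.0084  0.0681] [-0.  -0.2] [ 0.5827 -0.009   0.092 ] [ 0.5824 -0.0152  0.092 ]
plateBO [0.5923 0.0322 0.0728] [-0.  -0.3] [0.5841 0.0293 0.092 ] [0.5835 0.0242 0.092 ]
flFL [ 0.5487 -0.0254  0.0918] [0.  0.3] [ 0.5483 -0.0254  0.092 ] [ 0.549  -0.0255  0.092 ]
flFR [ 0.5514 -0.1856  0.0864] [0.  0.3] [ 0.5492 -0.1823  0.092 ] [ 0.55  -0.184  0.092]
bossR [ 0.5704 -0.1676  0.0844] [-0.  -0.1] [ 0.5676 -0.1638  0.092 ] [ 0.5674 -0.1658  0.092 ]
bossL [ 0.5681 -0.0444  0.0874] [-0.  1.] [ 0.5653 -0.0439  0.092 ] [ 0.5675 -0.0452  0.092 ]
jar/shk inner cornL [ 0.562  -0.0377  0.0942] [0.  0.4] [ 0.5623 -0.0379  0.092 ] [ 0.5633 -0.0373  0.092 ]
```

move_arm --increments '[[[9,17,0],0.0],[[9,17,-10],0.0],[[9,17,-15],0.0],[[9,17,-15],0.0],[[1,1,-20],0],[[0,0,-20],0],[[0,0,-10],0],[[0,0,0],0]]' --jaw 0.41

```text
clock: 4.45
tool_pos: [0.5775, -0.0186, 0.1314]
orientation: [179.8, 0.5, -179.9]
force: [0.7, -0.8, 0.7]
opening: 0.0619
```

```bash
python3 shot.py w4
```

```text
4.5 [ 0.57786923 -0.01866912  0.13219369] [ 179.77713628    0.57361589 -179.94152848] [ 0.30740577 -0.67935917  0.38909148]
```

View pics/w4.png

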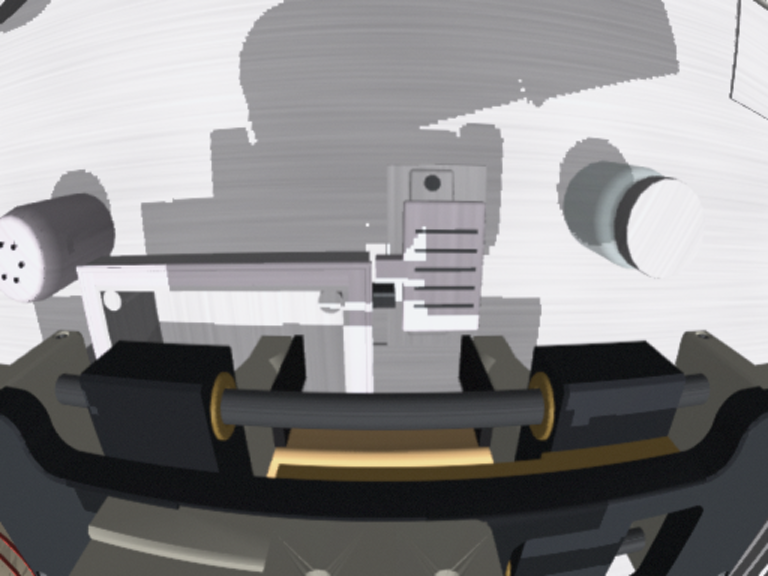

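move_arm --increments '[[[-1,-4,0],0.0],[[-1,-4,0],0.0],[[0,0,-10],0.0],[[0,0,-12],0.0],[[0,0,-8],0],[[0,0,0],0],[[0,0,0],0],[[0,0,0],0]]'

```text
clock: 5.3
tool_pos: [0.5771, -0.0278, 0.1024]
orientation: [179.7, 0.8, -180.0]
force: [-0.2, 1.1, 0.2]
opening: 0.0617
```

```bash
python3 shot.py w5; python3 - <<'E'
from plant import ctrl; import cv2
for n in ("scene",):
    s=ctrl.snapshot(n)["color"][:,:,::-1][130:270,180:320]; cv2.imwrite("pics/s5.png",cv2.resize(s,(600,600),interpolation=cv2.INTER_CUBIC))
E
```

```text
5.35 [ 0.57716071 -0.02772578  0.10250676] [ 179.73259342    0.83986665 -179.99116012] [-0.47331619  1.15109866 -0.57665616]
```

View pics/w5.png

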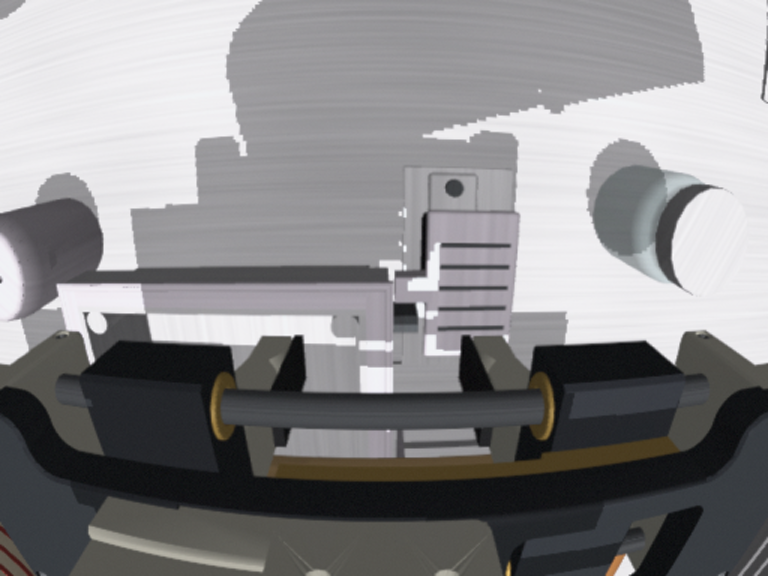

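View pics/s5.png

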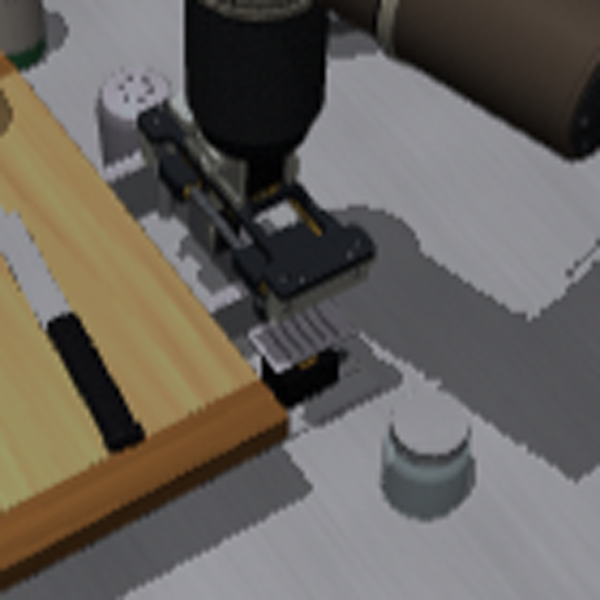

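The fingertips stand at about (283,340) over the pan and (487,340) over the plate, clear of the boss at (345,325). Now I'll lower them in stages.

move_arm --increments '[[[0,0,-5],0.0],[[0,0,-5],0.0],[[0,0,-5],0.0],[[0,0,-5],0.0],[[0,0,-5],0],[[0,0,-3],0],[[0,0,0],0],[[0,0,0],0]]'

```text
clock: 6.2
tool_pos: [0.5773, -0.0276, 0.0722]
orientation: [179.7, 0.9, -180.0]
force: [-0.9, -0.7, 0.3]
opening: 0.0618
```

move_arm --increments '[[[0,0,-3],0.0],[[0,0,-3],0.0],[[0,0,-3],0.0],[[0,0,-2],0.0],[[0,0,-1],0],[[0,0,0],0],[[0,0,0],0],[[0,0,0],0]]'

```text
clock: 7.0
tool_pos: [0.5778, -0.0275, 0.0611]
orientation: [179.7, 1.0, -179.9]
force: [-1.1, 1.0, 6.0]
opening: 0.0618
```

move_arm --increments '[[[0,0,-1],0.0],[[0,0,-1],0.0],[[0,0,-1],0.0],[[0,0,0],0.0],[[0,0,0],0],[[0,0,0],0],[[0,0,0],0],[[0,0,0],0]]'

```text
clock: 7.8
tool_pos: [0.5779, -0.0275, 0.0586]
orientation: [179.7, 1.0, -179.9]
force: [-1.5, 0.8, 5.6]
opening: 0.0619
```

```bash
python3 shot.py w6;  python3 - <<'E'
from plant import ctrl; import cv2
s=ctrl.snapshot("scene")["color"][:,:,::-1][130:270,180:320]; cv2.imwrite("pics/s6.png",cv2.resize(s,(600,600),interpolation=cv2.INTER_CUBIC))
E
```

```text
7.85 [ 0.5778151  -0.02746342  0.05858461] [ 179.71375806    0.99691808 -179.92458638] [-2.55358701  0.37400845  5.02446937]
```

View pics/w6.png

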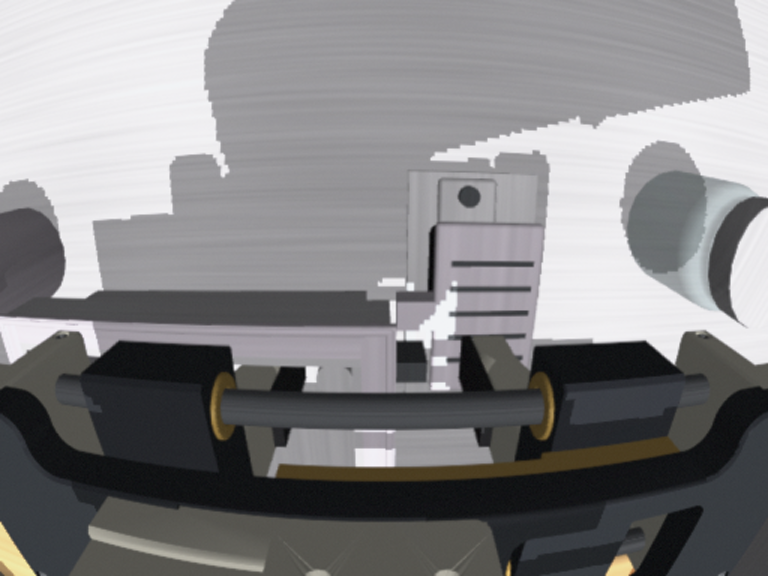

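View pics/s6.png

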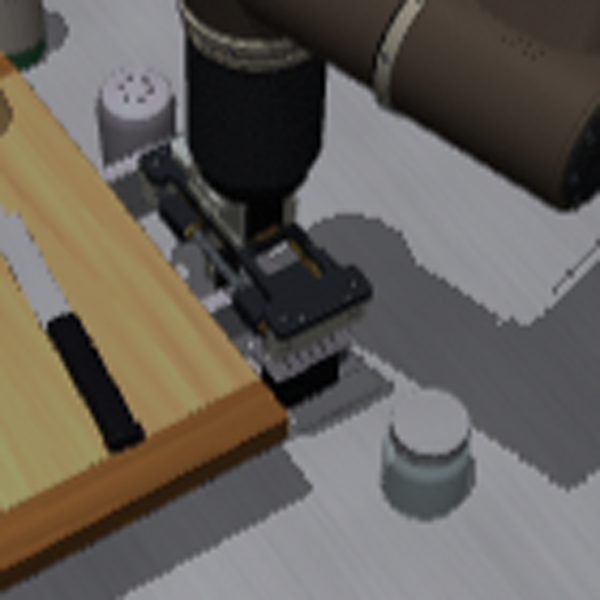

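Finger A is inside the pan behind the front wall at about (285,380). Finger B has the plate down at about (485,370), z 0.0586, with about 5 N. Now I pull.

move_arm --increments '[[[-3,0,0],0.0],[[-3,0,0],0.0],[[-3,0,0],0.0],[[-3,0,0],0.0],[[-3,0,0],0],[[-3,0,0],0],[[-3,0,0],0],[[-3,0,0],0]]'

```text
clock: 8.7
tool_pos: [0.5706, -0.0253, 0.0638]
orientation: [179.5, 2.9, -179.6]
force: [13.7, -6.2, -9.4]
opening: 0.0619
```

```bash
python3 shot.py w7;  python3 - <<'E'
from plant import ctrl; import cv2
print(ctrl.get_obs())
s=ctrl.snapshot("scene")["color"][:,:,::-1][130:270,180:320]; cv2.imwrite("pics/s7.png",cv2.resize(s,(600,600),interpolation=cv2.INTER_CUBIC))
E
```

```text
8.75 [ 0.57062838 -0.02523581  0.06379393] [ 179.51666589    2.9150853  -179.6255284 ] [10.56000475 -3.40213568 -7.16551874]
{'clock': 8.75, 'joint_pos': array([  17.36099935,   18.44268107,  -26.86051361,    0.58396885,
        -41.76912928, -107.39983504]), 'qvel': array([-0.07808895,  0.37158371,  0.47397102,  0.01430895, -0.62941018,
        0.07479905]), 'tau': array([  1.51323706, -50.65297723,  17.99555898,   2.92553052,
        -3.66507389,  -0.55423647]), 'tool_pos': array([ 0.57062838, -0.02523581,  0.06379393]), 'orientation': array([ 179.51666589,    2.9150853 , -179.6255284 ]), 'force': array([10.56000475, -3.40213568, -7.16551874]), 'moment': array([-1.11016627, -3.9129855 ,  0.49676905]), 'opening': 0.06170704558437913}
```

View pics/w7.png

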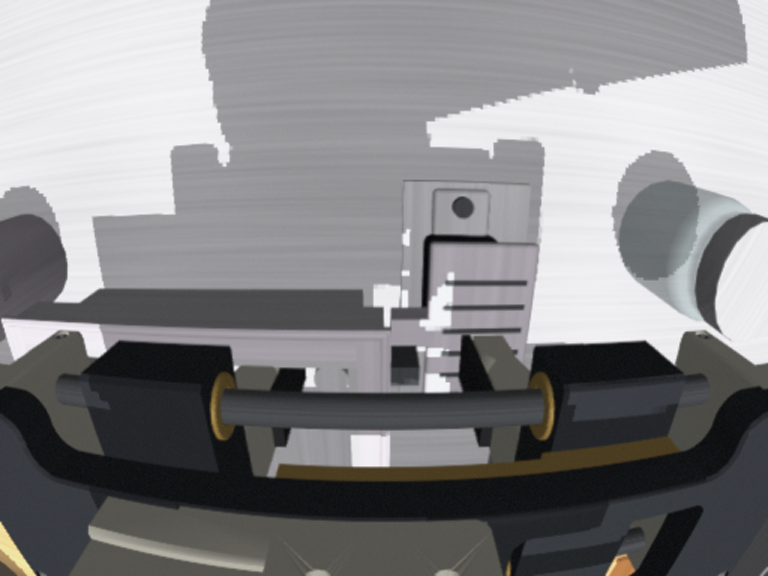

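View pics/s7.png

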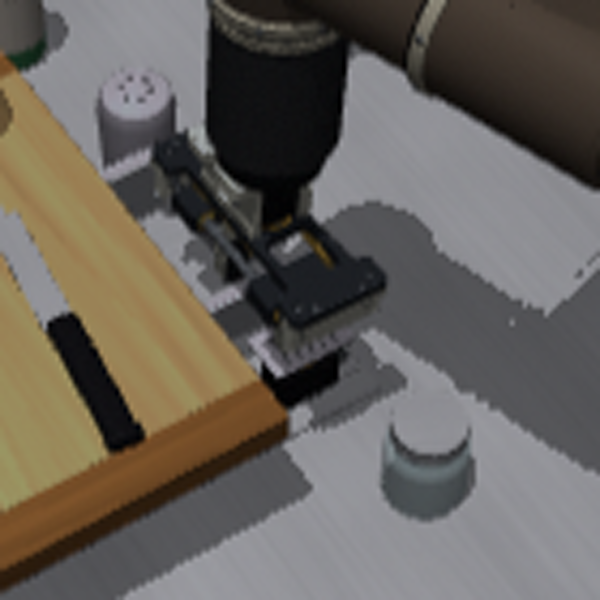

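The tool crept up to z 0.064 while pulling, so the lug struck the nose. I'll ease back and press again, then pull with a downward bias.

move_arm --increments '[[[4,0,0],0.0],[[4,0,0],0.0],[[0,-1,-2],0.0],[[0,-1,-2],0.0],[[0,0,-2],0],[[0,0,-1],0],[[0,0,0],0],[[0,0,0],0]]'

```text
clock: 9.6
tool_pos: [0.5768, -0.0269, 0.0585]
orientation: [179.5, 2.7, -179.6]
force: [-1.4, 1.1, 5.6]
opening: 0.0614
```

move_arm --increments '[[[-5,0,-0.8],0.0],[[-5,0,-1],0.0],[[-5,0,-1.5],0.0],[[-5,0,-1.5],0.0],[[-5,0,-1.5],0],[[-5,0,-1.5],0],[[0,0,-0.5],0],[[0,0,0],0]]'

```text
clock: 10.4
tool_pos: [0.564, -0.0251, 0.0587]
orientation: [179.3, 4.7, -179.3]
force: [-2.6, 0.6, 4.7]
opening: 0.0621
```

```bash
python3 shot.py w8;  python3 - <<'E'
from plant import ctrl; import cv2
print(ctrl.get_obs())
s=ctrl.snapshot("scene")["color"][:,:,::-1][130:270,180:320]; cv2.imwrite("pics/s8.png",cv2.resize(s,(600,600),interpolation=cv2.INTER_CUBIC))
E
```

```text
10.45 [ 0.56394354 -0.02504088  0.05867082] [ 179.32680893    4.66371648 -179.32261757] [-1.21182745  0.77033799  6.1286408 ]
{'clock': 10.45, 'joint_pos': array([  17.83750342,   17.44920478,  -29.71747992,    1.18284687,
        -38.18425466, -108.03278772]), 'qvel': array([ 0.00893294,  0.07656202,  0.11173726, -0.03899394, -0.01436882,
       -0.00012012]), 'tau': array([-5.49588930e-01, -4.34546685e+01,  2.06179458e+01,  4.95090365e+00,
        5.29454816e-01, -3.32992547e-02]), 'tool_pos': array([ 0.56394354, -0.02504088,  0.05867082]), 'orientation': array([ 179.32680893,    4.66371648, -179.32261757]), 'force': array([-1.21182745,  0.77033799,  6.1286408 ]), 'moment': array([0.49600392, 0.77528181, 0.07665455]), 'opening': 0.06133089328985087}
```

View pics/w8.png

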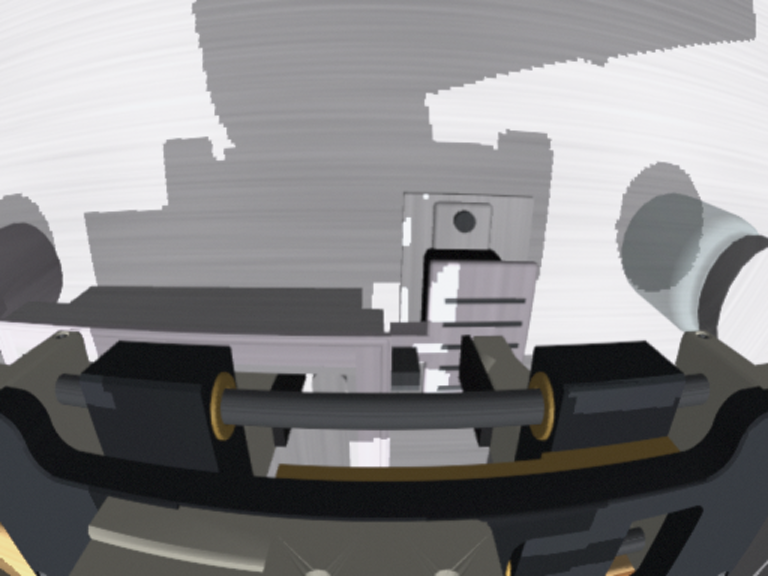

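View pics/s8.png

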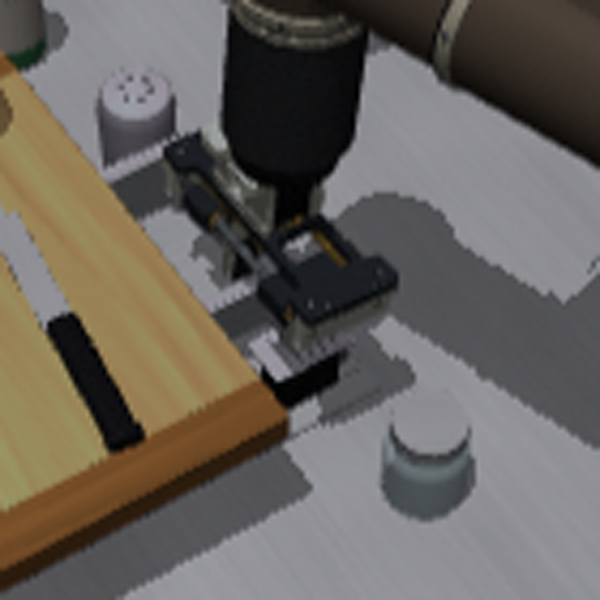

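The pan has followed by roughly 10 mm, and the catch is still down. The tool lags and tilts a little under load in each row, so I'll use fewer, longer rows.

move_arm --increments '[[[-8,0,-1.5],0.0],[[-9,0,-1.5],0.0],[[-9,0,-1.5],0.0],[[-4,0,-1],0.0],[[0,0,-0.5],0],[[0,0,0],0],[[0,0,0],0],[[0,0,0],0]]'

```text
clock: 11.3
tool_pos: [0.5464, -0.0232, 0.0591]
orientation: [179.2, 6.1, -179.1]
force: [-0.4, 1.1, 5.5]
opening: 0.0616
```

```bash
python3 shot.py w9;  python3 - <<'E'
from plant import ctrl; import cv2
s=ctrl.snapshot("scene")["color"][:,:,::-1][130:270,180:320]; cv2.imwrite("pics/s9.png",cv2.resize(s,(600,600),interpolation=cv2.INTER_CUBIC))
E
```

```text
11.35 [ 0.54643666 -0.02325572  0.05910098] [ 179.15186756    6.14878527 -179.12439687] [-0.63371605  0.77937036  5.44547149]
```

View pics/w9.png

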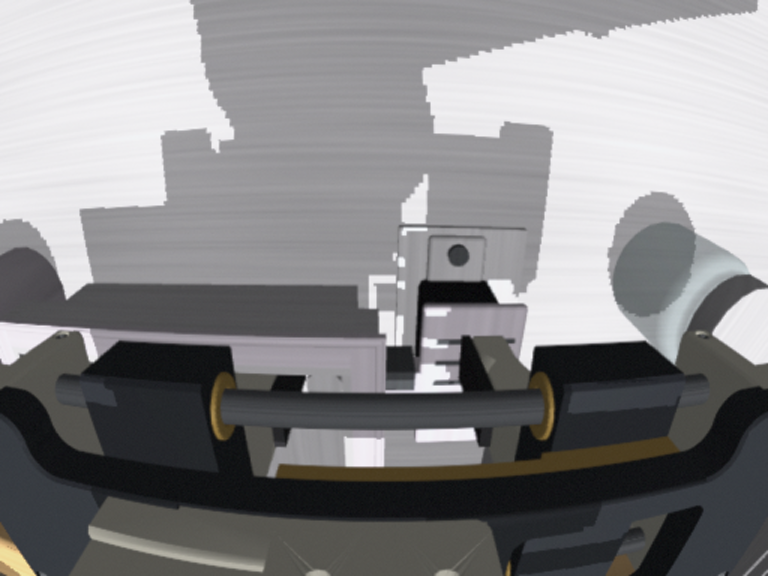

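View pics/s9.png

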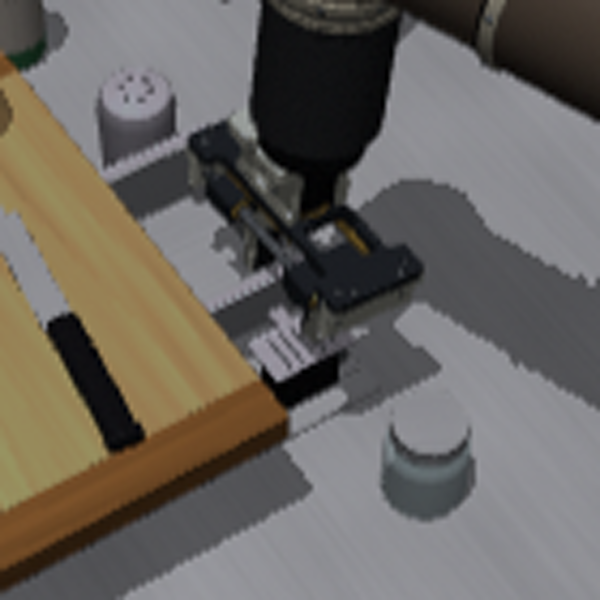

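```bash
python3 - <<'E'
import pickle; from h import *
for n,p in (("w8",(388,337)),("w9",(384,338)),("w6",(395,325))):
    s=pickle.load(open(n+".pkl","rb")); print(n,atz(s,(np.array(p)+.5)/1.5-.5,.092,True))
E
```

```text
w8 [ 0.53466838 -0.02528676  0.092     ]
w9 [ 0.51639007 -0.02490337  0.092     ]
w6 [ 0.54763393 -0.02505508  0.092     ]
```

The pan is out about 31 mm by its flange corner, (384,338) against (395,325) at home, so the lug is past the nose. Now I'll lift off the plate while staying hooked below the flange.

move_arm --increments '[[[1,-1,5],0.0],[[0,-1,6],0.0],[[0,-1,6],0.0],[[0,-1,2],0.0],[[0,0,0],0],[[0,0,0],0],[[0,0,0],0],[[0,0,0],0]]'

```text
clock: 12.2
tool_pos: [0.5452, -0.0283, 0.078]
orientation: [179.2, 5.9, -179.2]
force: [0.4, -0.2, 0.6]
opening: 0.062
```

```bash
python3 shot.py w10;  python3 - <<'E'
from plant import ctrl; import cv2
s=ctrl.snapshot("scene")["color"][:,:,::-1][130:270,180:320]; cv2.imwrite("pics/s10.png",cv2.resize(s,(600,600),interpolation=cv2.INTER_CUBIC))
E
```

```text
12.25 [ 0.54520389 -0.02827549  0.07797805] [ 179.17969844    5.89317561 -179.19807948] [-0.26846042  0.23710406 -0.12216667]
```

View pics/w10.png

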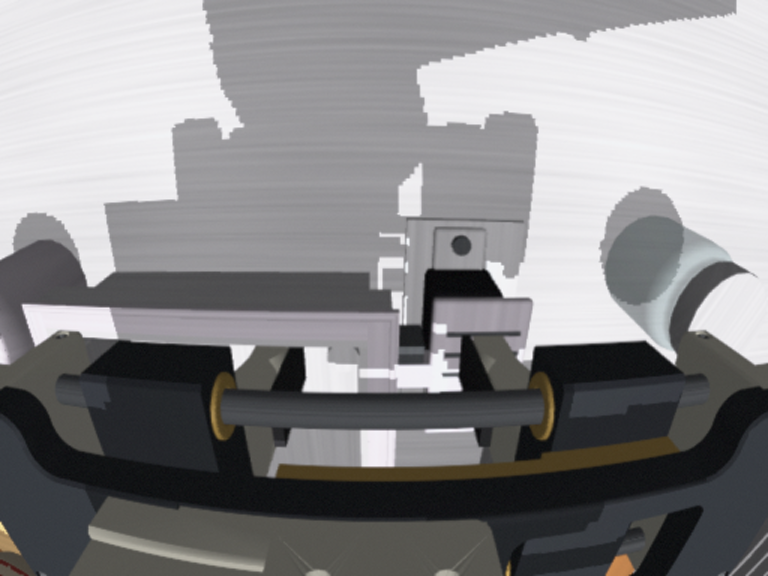

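View pics/s10.png

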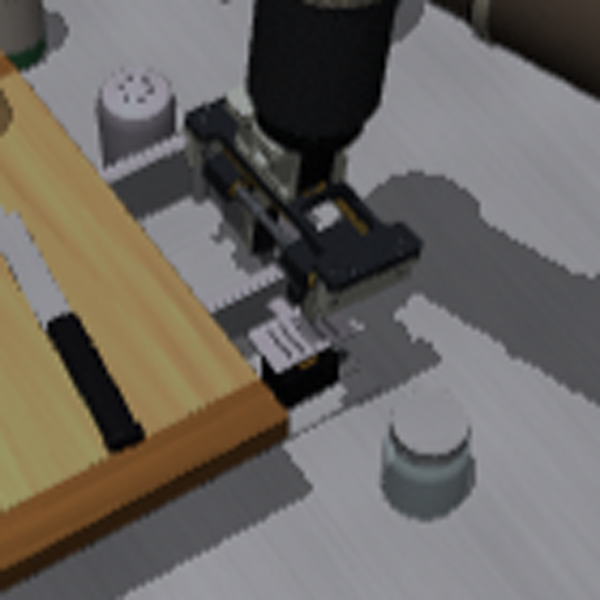

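The catch plate has sprung up and the finger is still behind the wall. I'll pull on to the stop.

move_arm --increments '[[[-4,0,-2],0.0],[[-8,0,-0.3],0.0],[[-10,0,-0.3],0.0],[[-10,0,-0.3],0.0],[[-10,0,-0.3],0],[[-10,0,-0.3],0],[[-8,0,-0.3],0],[[-5,0,0],0]]'

```text
clock: 13.1
tool_pos: [0.4778, -0.0279, 0.0759]
orientation: [179.1, 6.3, -179.1]
force: [2.5, -0.0, 0.7]
opening: 0.062
```

move_arm --increments '[[[-5,0,-0.3],0.0],[[-6,0,-0.3],0.0],[[-6,0,-0.3],0.0],[[-5,0,-0.3],0.0],[[-4,0,-0.3],0],[[-4,0,0],0],[[-3,0,0],0],[[0,0,0],0]]'

```text
clock: 13.9
tool_pos: [0.4545, -0.0246, 0.078]
orientation: [179.0, 7.6, -178.6]
force: [1.3, -1.8, -0.2]
opening: 0.0617
```

```bash
python3 shot.py w11
```

```text
13.95 [ 0.45423169 -0.02465721  0.0779423 ] [ 178.97846195    7.57085733 -178.58556008] [ 4.73085989 -0.38571673  0.58965286]
```

View pics/w11.png

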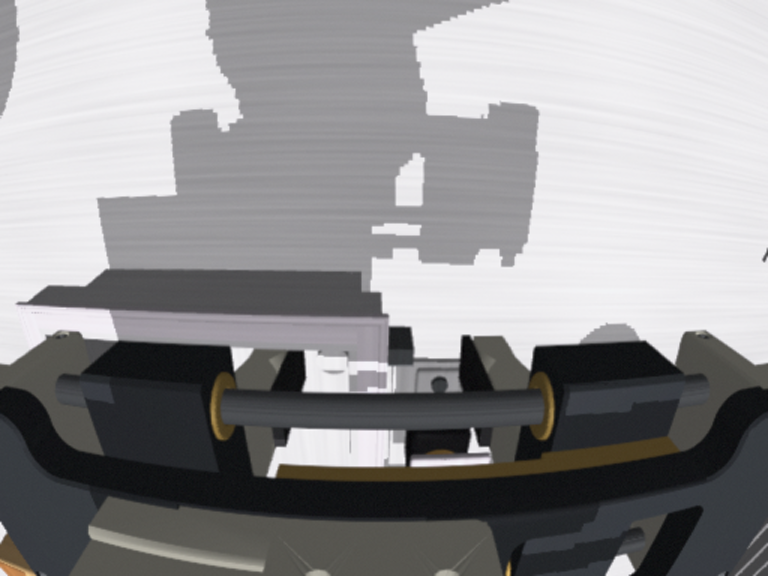

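```bash
python3 - <<'E'
import pickle; from h import *
for n,p in (("w11",(388,316)),):
    s=pickle.load(open(n+".pkl","rb")); print(n,atz(s,(np.array(p)+.5)/1.5-.5,.092,True))
from plant import ctrl
s=ctrl.snapshot("top")["color"][:,:,::-1][140:260,180:360]; cv2.imwrite("pics/t11.png",cv2.resize(s,None,fx=4.4,fy=4.4,interpolation=cv2.INTER_CUBIC))
E
```

```text
w11 [ 0.42626606 -0.02485536  0.092     ]
```

View pics/t11.png

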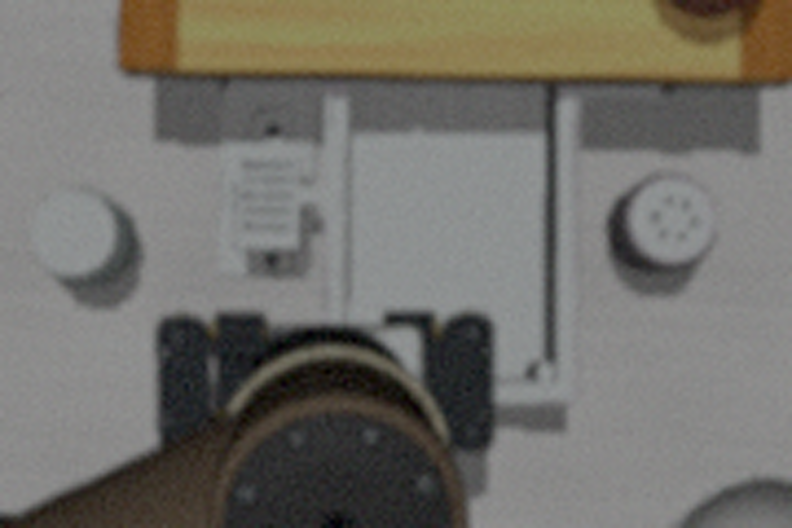

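The top view shows the front flange at about row 385 of the crop, against 207 at home, and the catch plate up. That is about 121 mm out. One more nudge will confirm the stop.

move_arm --increments '[[[-4,-1,-0.3],0.0],[[-4,-1,0],0.0],[[0,0,0],0.0],[[0,0,0],0.0],[[0,0,0],0],[[0,0,0],0],[[0,0,0],0],[[0,0,0],0]]'

```text
clock: 14.8
tool_pos: [0.454, -0.0235, 0.0801]
orientation: [178.8, 8.4, -178.3]
force: [3.9, -1.0, 0.9]
opening: 0.0617
```

It did not move, so the pan is at its stop. Now I'll withdraw, stepping off the wall first and then straight up.

move_arm --increments '[[[4,-1,0],0.0],[[3,-1,0],0.0],[[0,0,8],0.0],[[0,0,12],0.0],[[0,0,20],0],[[0,0,25],0],[[0,0,25],0],[[0,0,10],0]]'

```text
clock: 15.6
tool_pos: [0.4529, -0.0288, 0.1806]
orientation: [179.0, 7.4, -178.6]
force: [-0.5, 0.6, 0.4]
opening: 0.0619
```

move_arm --increments '[[[-8,0,10],0.0],[[-10,0,10],0.0],[[-10,0,10],0.0],[[-5,0,10],0.0],[[0,0,0],0],[[0,0,0],0],[[0,0,0],0],[[0,0,0],0]]'

```text
clock: 16.4
tool_pos: [0.4159, -0.0299, 0.2242]
orientation: [178.9, 7.2, -178.7]
force: [-0.2, 0.6, -0.3]
opening: 0.062
```

```bash
python3 shot.py w12; python3 - <<'E'
from plant import ctrl; import cv2
s=ctrl.snapshot("scene")["color"][:,:,::-1][110:270,150:330]; cv2.imwrite("pics/s12.png",cv2.resize(s,(675,600),interpolation=cv2.INTER_CUBIC))
E
```

```text
16.45 [ 0.41583762 -0.02992664  0.22413359] [ 178.89149941    7.21191842 -178.72858679] [ 0.43656018 -0.00588828 -1.25216434]
```

View pics/w12.png

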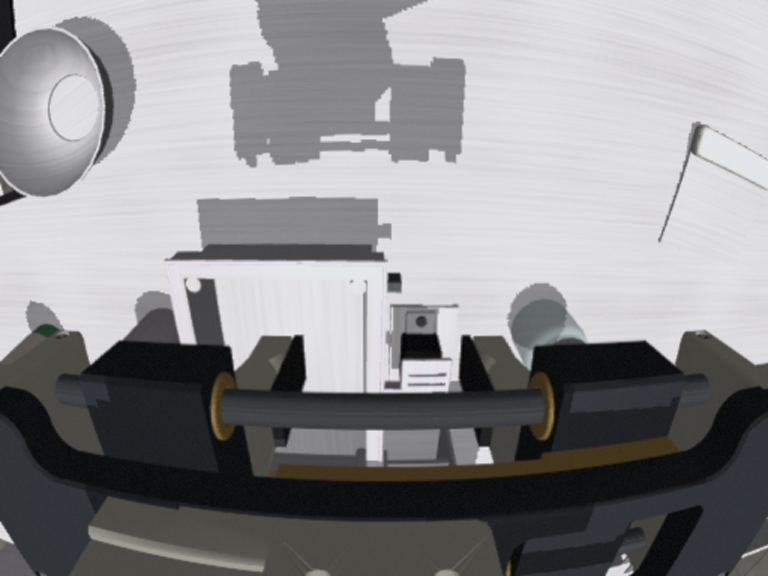

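View pics/s12.png

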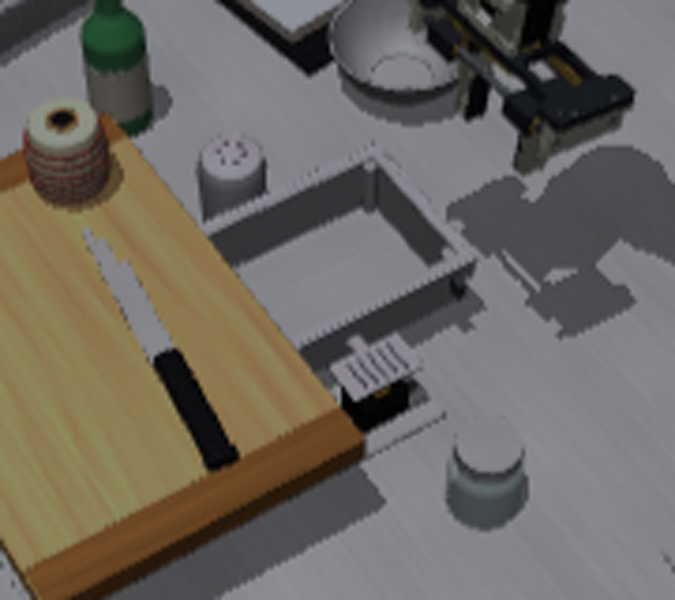

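The pan is out and level. The scene crop shows its front corners at (372,150) and (470,262), the catch up at (375,365), and the bystanders in place. I'll check the position from both views and hand in.

```bash
python3 - <<'E'
import pickle; from h import *; from plant import ctrl
s=pickle.load(open("w12.pkl","rb"))
f=lambda p:(np.array(p)+.5)/1.5-.5
print(atz(s,f((387,261)),.092,True),atz(s,f((167,261)),.092,True))
g=ctrl.snapshot("scene"); k=lambda u,v:(150+(u+.5)/3.75-.5,110+(v+.5)/3.75-.5)
print(atz(g,k(474,262),.092),atz(g,k(373,148),.092))
X,e=tri([(s,f((387,261)),True),(g,np.array(k(474,262)),False)]);print(X,e)
X,e=tri([(s,f((167,261)),True),(g,np.array(k(373,148)),False)]);print(X,e)
ctrl.close_job()
E
```

```text
[ 0.4270162 -0.0249177  0.092    ] [ 0.42853144 -0.18305101  0.092     ]
[ 0.43816948 -0.02090146  0.092     ] [ 0.43803633 -0.18042882  0.092     ]
[ 0.4321171  -0.02580107  0.08212205] [array([-1.27224607,  0.96075861]), array([0.46784966, 0.20486887])]
[ 0.43265499 -0.18834273  0.08190413] [array([ 0.02617791, -0.01184337]), array([-0.00602706, -0.00755337])]
the job is handed in; nothing more can be done
```

The pan is drawn out to its stop with the catch sprung back up, and the job is handed in. It gave no verdict. It took about 16.5 s of the 32 s allowed.

**What I did:** One fingertip pressed the thumb plate down, to tool z about 0.0586 with 5–6 N. The other finger, hooked inside the front wall, pulled the pan about 31 mm past the catch. I then lifted off the plate, pulled on until a further nudge did not move the pan, and backed out upwards.

**One mishap:** On the first pull the tool crept up about 5 mm and the lug struck the catch's nose, with about 14 N sideways. I backed off, pressed the plate down again and pulled with a downward bias. The tool tilted about 8° under load, but the final pictures show the pan sitting level.

**Last checks:**

| Check | Result |
|---|---|
| Pan travel, wrist camera | about 121 mm |
| Pan travel, scene camera | about 114 mm at the nominal flange height |
| Flange height, two-view triangulation | about 82 mm, against the stated 92 mm |
| Catch | up, by eye |
| Bystanders | in place, by eye |
| Force on the tool | near zero, gripper clear |

- **Travel:** The two cameras disagree by about 7 mm, but both are above the 110 mm threshold.
- **Flange height:** I put the 10 mm difference down to reading the corner off a coarse, enlarged picture. I did not re-measure it.

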